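Stamp a round gift tag in the pinned jig

TASK

Lay the round wooden tag that matches the nest of the stamping jig flat in its nest and let go of it, then take the stamp half off its ink pad, set it on both dowels and press it down until the two jig halves meet all round. The nest is sprung, so finish while still holding the stamp half pressed fully shut: do not let go at the end. Leave the small round tag and the square tag where they lie.

Things in the scene. Friction and masses are not known exactly. Their poses are not given: they have to be found in the camera images.
- jig_base: Lower half of the jig: bare aluminium block, 84 mm (its x) by 132 mm (its y), face 42 mm above the table, fixed on suction feet; both corners at its -y end are clipped 22 mm. Origin on the table under the nest's centre; y points from the thin to the thick dowel, z up. On the +x and -x sides of the nest a relief for fingers, 32 mm wide along y and 18 mm deep, runs out through the block's side.
- nest_mouth (a point): Centre of the nest's mouth, level with the lower half's face, axes as jig_base. The nest is a round recess of 51 mm bore, its mouth chamfered 2.5 mm wide and 3 mm deep. Its floor is a sprung steel ejector plate of 41 mm diameter, whose top lies 9 mm below the face at rest. Fingers that close along the block's x reach down beside a tag in the reliefs.
- ejector (a joint): Depth to which the sprung ejector plate is pushed down: 0 at rest, 0.008 m the limit. 6 N start it moving, 1 N more for each millimetre. With the right tag in the nest it reads about 0.006 when the halves meet; with an empty nest it is not pushed.
- thick_dowel (a point): Tip of the thicker steel dowel of the lower half: 12 mm diameter, 30 mm high above the face, 50 mm from the nest's centre on +y; the last 10 mm taper to 5 mm diameter.
- thin_dowel (a point): Tip of the thinner steel dowel: 9 mm diameter, 30 mm high above the face, 50 mm from the nest's centre on -y (the end with the clipped corners); the last 10 mm taper to 3 mm diameter.
- stamp_half: Loose upper half of the jig, 0.4 kg: aluminium plate 84 (x) by 132 (y) by 14 mm, clipped corners at -y, grip on top. A round boss of 44 mm stands 7 mm out of the underside and enters the nest. Holes 50 mm from the centre: 14 mm bore at +y for the thick dowel, 11 mm at -y for the thin one. At the start it stands level on a black ink pad. Origin: centre of the boss's underside.
- stamp_grip (a point): Centre of the stamp half's black grip: 24 mm wide (x), 58 mm long (y), 38 mm high; 19 mm above the plate's top, 33 mm above its underside. Axes as jig_base: it fits with both the same way round, not half turned, and starts within 1.1 rad of that yaw. On the dowels over a seated tag it rests with a gap of about 6 mm between the halves; closing it takes some 8 N downward.
- tag_round_mid (a point): Centre, half-way up, of the larger round tag: plain wooden disc of 48 mm diameter, 8 mm thick, 30 g, flat on the table. This one fits the nest.
- tag_round: The same larger round tag; origin at the centre of its underside.
- tag_small_mid (a point): Centre of the smaller round wooden tag: 36 mm diameter, 8 mm thick, flat on the table; too small for the nest.
- tag_square_mid (a point): Centre of the square wooden tag: 42 by 42 mm, 8 mm thick, flat on the table; does not go into the nest.

How it is judged (in metres and radians):
On the way, in this order (a step that is already met when the one before it is completed fails the run):
1. the larger round tag lies flat in the nest, let go, the ejector not pressed (horizontal distance between tag_round_mid and nest_mouth below 0.0035 m and z of tag_round_mid in the frame of nest_mouth below -0.003 m and angle between the z axis of tag_round_mid and the z axis of nest_mouth, either way round below 0.08 rad and value of joint ejector below 0.001 m and contact force between the fingers and tag_round below 0.3 N), for 0.2 s.
2. the stamp half is on both dowels over the nest (horizontal distance between stamp_grip and nest_mouth below 0.004 m and angle between the y axis of stamp_grip and the y axis of nest_mouth, either way round below 0.08 rad and z of stamp_grip in the frame of nest_mouth below 0.05 m), for 0.1 s.
At the end, for the whole second after the job is handed in: The larger round tag lies in the nest (within 3.5 mm); the stamp half is level on both dowels within 4 mm of centre, gap between the halves under 1.5 mm, ejector down over 4.5 mm, and the fingers still press it (over 2 N), at rest (z of stamp_grip in the frame of nest_mouth below 0.0345 m and horizontal distance between stamp_grip and nest_mouth below 0.004 m and angle between stamp_grip's own z axis and vertical below 0.04 rad and angle between the y axis of stamp_grip and the y axis of nest_mouth, either way round below 0.08 rad and value of joint ejector above 0.0045 m and horizontal distance between tag_round_mid and nest_mouth below 0.0035 m and z of tag_round_mid in the frame of nest_mouth below -0.008 m and contact force between the fingers and stamp_half above 2 N and linear speed of stamp_half below 0.01 m/s); the arm keeps its last pose, push and grip.
It fails at once if the small round tag or the square tag is moved (more than 20 mm) (distance of any of tag_small_mid, tag_square_mid from where it was at the start of the episode above 0.02 m).
It also fails if it takes over 59 s, if anything falls off the work surface, if the arm or the gripper's body presses on something with over 40 N, if the wrist force passes 120 N, or if a joint passes its speed limit or range.

ROBOT

A 6-joint arm with a two-finger parallel gripper is mounted at the origin on a cart in front of the work surface, level with it; the furniture and walls round the work are solid. World frame = base frame: x ahead of the robot, y to its left, z up, the work surface at z = 0. Lengths are in m, angles in degrees, forces in N, time in s.
With the tool pointing down it reaches from about 0.425 to 0.95 m from the base axis. Payload 14.7 kg.
Tool frame: the origin (TCP) lies midway between the tips of the shut fingers; the grasp point (between the pads) lies grasp_offset behind it (grasp_offset is the distance from the TCP to the grasp point, in m); z points along the fingers, y is the line along which they close (so a half turn about z gives the same grasp; the last joint's range is limited). The gripper opens to 85 mm and grips with 20 to 120 N. Pads are 22 mm wide; open, the fingers measure 114 mm over their backs; the gripper's body (76 mm by 85 mm) begins 54 mm behind the grasp point. The pads swing forward as they close: fully open they stand 13 mm farther back than shut.
Start: joints at [-68.274, 27.513, 91.461, -0, 61.026, -2.67], TCP at [0.268, -0.592, 0.231] pointing down, gripper open.
Joint ranges: [-157.49, 157.49], [-46.99, 117.5], [13.45, 153.17], [-89.5, 269.5], [5.16, 153.95], [-167.48, 167.48]. Speed limits (degrees/s): [108.29, 108.29, 136.94, 172.46, 172.46, 172.46].

INTERFACE

Orientations are given as [roll, pitch, yaw] about the fixed x, y, z axes, in that order (R = Rz(yaw) Ry(pitch) Rx(roll)).
In Python, from plant import sense, read_camera, camera_info, sign_off, grasp_offset gives the robot as it stands.
- The arm moves only by the shell command python3 -m pendant 'ROWS'. ROWS is JSON, a list of rows, each a list of 7 numbers: the shift along the tool's x, y, z in m, then the turn, a rotation vector about the tool's x, y, z in rad, then the opening, from 0 (shut) to 1 (fully open). A call has 1 to 5 rows; each row is the pose to reach, as a shift and turn from the pose commanded when the call began, along the tool's axes at that moment; what a row does not reach only later rows make up. A row lasts 1/10 s, in which the tool goes at most 50 mm and 8.59 degrees, less where a joint would pass 70% of its speed; a pose out of reach is approached as far as the arm can. A call with a gripper value outside its range is refused whole. The fingers move at their own pace and stop on an object; the grip force is fixed at half the most. Time passes only in rows, so rows that repeat a pose let the fingers close. It gives the time, the measured TCP pose, the force, the opening and the grip force at its end, in the units of the state.
- sense(): the state, without advancing time (a new reading comes with each control period).
- read_camera(name): name is "side" or "top" or "wrist"; returns (picture, depth): 480x640x3 uint8, blue, green, red; 480x640 float32, m along the optical axis (not along the pixel's ray), 0 where there is no reading.
- camera_info(name): a dict with "camera_matrix" (3x3 intrinsics, pixels), "T" (4x4, takes a point from camera to world coordinates); the wrist camera has in their place "tool_from_camera" (4x4, takes a point from camera to tool coordinates, whose origin is the TCP and whose axes are the flange's). Camera axes: x right, y down, z forward; pixel columns grow to the right and rows downward; lengths in m; the calibration is good to about 2 mm. A picture is of the moment at which its call begins: read the wrist's pose just before it. camera_info takes no time and is no camera call.
- sign_off(): hands the job in; it is judged then, once.
The state is a dict: "clock": time; "joints": joint angles; "dq": joint speeds; "effort": joint torques, N m; "tool_pos": TCP position; "eef_rot": TCP orientation; "force": force on the tool from outside, world axes, zero at the start; "torque": the same for the moment, N m; "finger_gap": finger opening in m; "grip_force": force on a finger pad.
Only numpy, scipy, OpenCV 4.12 (cv2) and the standard library are available. Lean on these libraries where they do the work, as an engineer would, in place of code of your own. Each camera call takes 0.05 s, during which the arm holds its last target. There are 200 camera calls.

## Working session

There is one attempt and no reset: what is moved stays moved. The work goes in short steps, Python scripts to look and compute and a shell command to move; the robot and the scene stay as the last step left them, time stands still between calls to the robot, and variables do not carry over. Pictures are saved under pics/ and viewed, at most 14 in all, crops included, and the job is handed in when it is done.

```bash
mkdir -p pics; ls; python3 - <<'E'
from plant import *
import cv2,numpy as np
print(sense(),grasp_offset)
ims=[]
for n in("top","side"):
    p,d=read_camera(n);cv2.imwrite(f"pics/{n}0.png",p);np.save(f"{n}0.npy",d);i=camera_info(n);print(n,i)
print(camera_info("wrist"))
E
```

```text
pics
{'clock': 0.0, 'joints': array([-6.82753292e+01,  2.75486337e+01,  9.14941396e+01, -1.74795482e-03,
        6.10253772e+01, -2.66956658e+00]), 'dq': array([ 0.03708543, -0.01630015, -0.09549125, -0.02526705, -0.04956586,
        0.0619339 ]), 'effort': array([-4.97083267e-03, -9.50659633e+01, -4.30198252e+01, -6.92494887e-04,
        1.21804577e-02, -2.83370434e-05]), 'tool_pos': array([ 0.26832058, -0.59158304,  0.23068369]), 'eef_rot': array([-1.79931852e+02, -1.64766500e-03,  2.43950841e+01]), 'force': array([-0.77461924, -1.34714184,  0.08692478]), 'torque': array([-0.01511826, -0.01544895, -0.00952845]), 'grip_force': 0.0, 'finger_gap': 0.08512524413982397} 0.0187
top {'camera_matrix': array([[571.6904126 ,   0.        , 321.15045987],
       [  0.        , 571.6904126 , 242.01869428],
       [  0.        ,   0.        ,   1.        ]]), 'T': array([[-0.01472865, -0.99830201,  0.05635745,  0.42781221],
       [-0.99984515,  0.01524742,  0.00878603, -0.10287766],
       [-0.00963042, -0.05621931, -0.998372  ,  1.25110912],
       [ 0.        ,  0.        ,  0.        ,  1.  
[... 274 characters left out ...]
,  0.44351646, -0.77103053,  0.65546214],
       [-0.01537034, -0.87062951, -0.4916991 ,  0.5822704 ],
       [ 0.        ,  0.        ,  0.        ,  1.        ]])}
{'camera_matrix': array([[376.5628624 ,   0.        , 317.85369506],
       [  0.        , 376.5628624 , 245.35720556],
       [  0.        ,   0.        ,   1.        ]]), 'tool_from_camera': array([[-5.78121649e-04, -9.62982034e-01, -2.69564962e-01,
         6.71496697e-02],
       [ 9.99999833e-01, -5.61749127e-04, -1.37878586e-04,
        -3.40690046e-04],
       [-1.86532807e-05, -2.69564996e-01,  9.62982197e-01,
        -1.42650394e-01],
       [ 0.00000000e+00,  0.00000000e+00,  0.00000000e+00,
         1.00000000e+00]])}
```

View pics/top0.png

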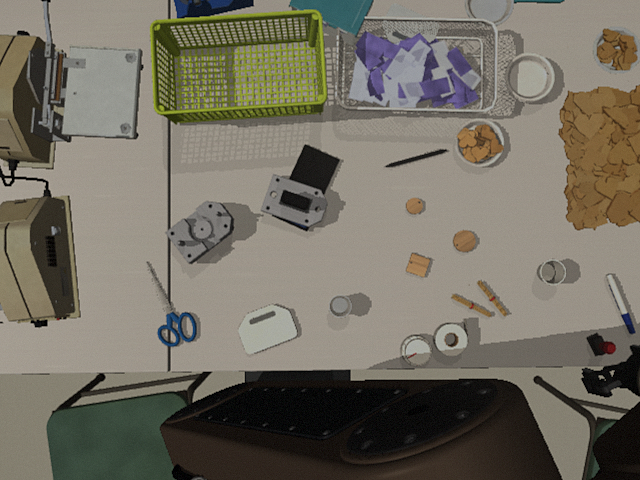

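View pics/side0.png

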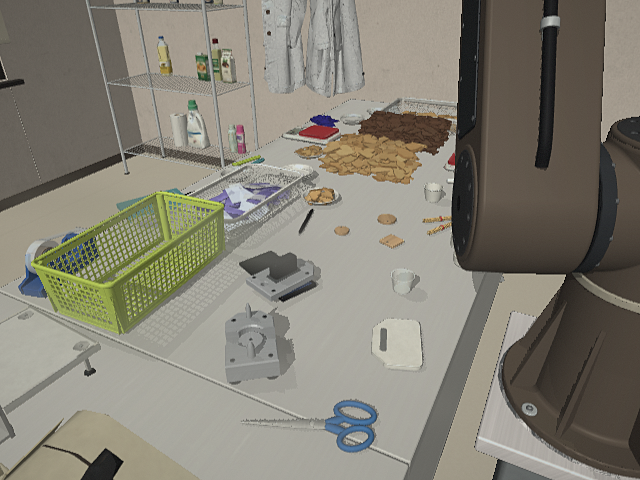

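The top view shows the jig base at about (203,231), the stamp half at (295,203) on its pad, the large round tag at (465,240), the small one at (414,206) and the square one at (419,264). I'll zoom in and measure these.

```bash
cat > h.py <<'E'
import numpy as np,cv2
from plant import *
from scipy.spatial.transform import Rotation as R
def cam(name):
    i=camera_info(name)
    if name=="wrist":
        s=sense();W=np.eye(4);W[:3,:3]=R.from_euler('xyz',s['eef_rot'],degrees=True).as_matrix();W[:3,3]=s['tool_pos']
        return i['camera_matrix'],W@i['tool_from_camera']
    return i['camera_matrix'],i['T']
def onplane(K,T,uv,z):
    uv=np.atleast_2d(np.asarray(uv,float))
    r=np.c_[(uv-K[:2,2])/[K[0,0],K[1,1]],np.ones(len(uv))]@T[:3,:3].T
    return T[:3,3]+r*((z-T[2,3])/r[:,2])[:,None]
def proj(K,T,P):
    q=(np.atleast_2d(P)-T[:3,3])@T[:3,:3]
    return q[:,:2]/q[:,2:]*[K[0,0],K[1,1]]+K[:2,2]
def delta(target,yaw):
    """shift in tool axes and turn about tool z to bring TCP to target with tool yaw (deg), from measured pose"""
    s=sense();M=R.from_euler('xyz',s['eef_rot'],degrees=True)
    D=M.inv()*R.from_euler('xyz',[180,0,yaw],degrees=True)
    return np.round(M.inv().apply(np.array(target)-s['tool_pos']),4),np.round(D.as_rotvec(),3)
E
python3 - <<'E'
from h import *
K,T=cam("top");p=cv2.imread("pics/top0.png");d=np.load("top0.npy")
for n,uv,z in(("base",(203,231),.042),("stamp",(295,203),.05),("big",(465,240),.008),("small",(414,206),.008),("sq",(419,264),.008)):
    print(n,onplane(K,T,uv,z)[0].round(3),"depth z",(T[:3,3]+T[:3,:3]@(np.r_[(np.array(uv)-K[:2,2])/K[0,0],1]*d[uv[1],uv[0]]))[2].round(3))
a=cv2.resize(p[185:275,160:250],(395,395),interpolation=cv2.INTER_CUBIC);b=cv2.resize(p[140:230,255:345],(395,395),interpolation=cv2.INTER_CUBIC)
cv2.imwrite("pics/z.png",np.hstack([a,b]))
E
```

```text
base [0.523 0.158 0.042] depth z 0.035
stamp [ 0.579 -0.038  0.05 ] depth z 0.065
big [ 0.498 -0.405  0.008] depth z 0.004
small [ 0.574 -0.296  0.008] depth z 0.006
sq [ 0.447 -0.304  0.008] depth z 0.008
```

View pics/z.png

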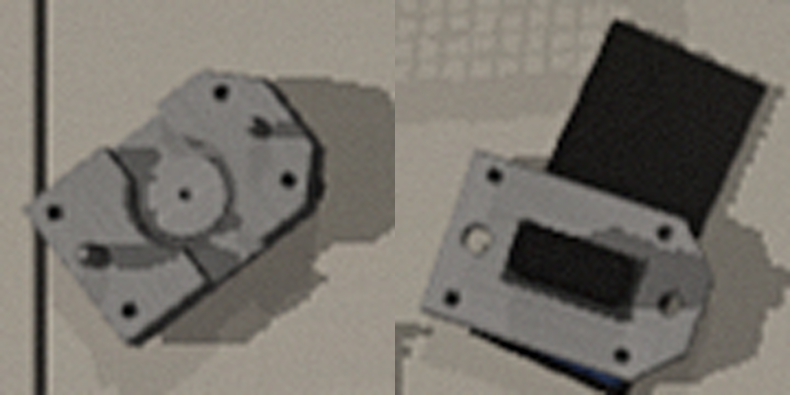

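Left crop: the base with the ejector's centre mark at (184,194), the thin dowel tip at (262,127) and the thick one at (95,255). Right crop: the stamp half, with its thick hole at (83,240) and its thin hole at (277,303). The black pad lid sits on its upper side.

```bash
python3 - <<'E'
from h import *
K,T=cam("top");p=cv2.imread("pics/top0.png");d=np.load("top0.npy")
s=90/395
f=lambda o,u:np.array(o)+np.array(u)*s
A=(160,185);B=(255,140)
c=onplane(K,T,f(A,(184,194)),.033)[0];t=onplane(K,T,f(A,(262,127)),.072)[0];k=onplane(K,T,f(A,(95,255)),.072)[0]
print("base",c,t,k,(t+k)/2,np.linalg.norm(k-t),"yaw y-axis",np.degrees(np.arctan2(*(k-t)[1::-1])))
V,U=np.mgrid[:480,:640];X=np.stack([(U-K[0,2])/K[0,0]*d,(V-K[1,2])/K[0,0]*d,d],-1)@T[:3,:3].T+T[:3,3]
def z(o,u,r=2):
    x,y=f(o,u).astype(int);return np.median(X[y-r:y+r+1,x-r:x+r+1,2]).round(4)
print("plate z",z(B,(120,200)),z(B,(100,290)),z(B,(220,320)),"grip",z(B,(180,270)),"lid",[z(B,q) for q in((200,120),(320,170),(230,40),(350,100),(270,110))],"base face",z(A,(100,200)),z(A,(250,190)))
for zp in(.03,.04,.05):
    a=onplane(K,T,f(B,(83,240)),zp)[0];b=onplane(K,T,f(B,(277,303)),zp)[0]
    print(zp,(a+b)/2,np.linalg.norm(a-b),np.degrees(np.arctan2(*(a-b)[1::-1])))
g=onplane(K,T,f(B,(180,255)),.07);print("grip top",g)
hsv=cv2.cvtColor(p,cv2.COLOR_BGR2HSV);m=cv2.inRange(hsv,(5,80,60),(20,255,255))[190:290,390:490]
n,l,st,ce=cv2.connectedComponentsWithStats(m)
for i in range(1,n):
    if st[i,4]>60: print(st[i],onplane(K,T,ce[i]+[390,190],.008)[0].round(4))
E
```

```text
base [0.52795495 0.16270693 0.033     ] [0.55594783 0.1171574  0.072     ] [0.49653871 0.19635829 0.072     ] [0.52624327 0.15675784 0.072     ] 0.09900618075936306 yaw y-axis 126.87380913756802
plate z 0.029 0.0282 0.0291 grip 0.067 lid [np.float64(0.0034), np.float64(0.0028), np.float64(0.0032), np.float64(0.0048), np.float64(0.004)] base face 0.0421 0.0422
0.03 [ 0.58400661 -0.03933947  0.03      ] 0.10007279530841198 71.02994632686031
0.04 [ 0.58272749 -0.0398598   0.04      ] 0.09925327153369008 71.0299463268603
0.05 [ 0.58144837 -0.04038013  0.05      ] 0.09843374775896817 71.02994632686028
grip top [[ 0.58673289 -0.04156677  0.07      ]]
[ 16   8  17  16 210] [ 0.5747 -0.2955  0.008 ]
[ 63  40  23  22 379] [ 0.4961 -0.4024  0.008 ]
[ 16  63  24  24 376] [ 0.4454 -0.3005  0.008 ]
```

```bash
python3 -c "
from h import *
print(delta([.496,-.402,.13],51))"
```

```text
(array([ 0.2856, -0.0785,  0.1008]), array([-0.001, -0.   , -0.464]))
```

```bash
python3 -m pendant '[[0.2,-0.055,0.07,0,0,-0.32,1],[0.2,-0.055,0.07,0,0,-0.32,1],[0.2,-0.055,0.07,0,0,-0.32,1],[0.2,-0.055,0.07,0,0,-0.32,1],[0.2,-0.055,0.07,0,0,-0.32,1]]'; python3 -c "
from h import *
print(delta([.496,-.402,.13],51))"
```

```text
clock: 0.6
tool_pos: [0.4299, -0.4557, 0.1595]
eef_rot: [-179.9, -0.0, 42.9]
force: [0.0, -1.1, -0.2]
finger_gap: 0.0853
grip_force: 0.0
(array([0.085 , 0.0056, 0.0296]), array([-0.003, -0.001, -0.142]))
```

```bash
python3 -m pendant '[[0.085,0.006,0.03,0,0,-0.14,1],[0.085,0.006,0.03,0,0,-0.14,1],[0.085,0.006,0.03,0,0,-0.14,1],[0.085,0.006,0.03,0,0,-0.14,1]]'; python3 - <<'E'
from h import *
K,T=cam("wrist");p,d=read_camera("wrist");cv2.imwrite("pics/w1.png",p)
hsv=cv2.cvtColor(p,cv2.COLOR_BGR2HSV);m=cv2.inRange(hsv,(5,80,60),(20,255,255))
for c in cv2.findContours(m,cv2.RETR_EXTERNAL,cv2.CHAIN_APPROX_NONE)[0]:
    if cv2.contourArea(c)>800:
        w=onplane(K,T,c[:,0],.008);(x,y),r=cv2.minEnclosingCircle(np.float32(w[:,:2]*1000));print(cv2.boundingRect(c),x,y,r);
        if 22<r<26: print(delta([x/1e3,y/1e3,.05],51))
E
```

```text
clock: 1.0
tool_pos: [0.4946, -0.4055, 0.1308]
eef_rot: [-179.9, 0.0, 50.8]
force: [0.8, -0.2, 0.4]
finger_gap: 0.0856
grip_force: 0.0
(586, 354, 54, 42) 603.6725463867188 -649.7532958984375 28.578208923339844
(286, 201, 65, 65) 495.0014343261719 -403.5436096191406 24.075529098510742
(array([ 0.0027, -0.0011,  0.0813]), array([-0.   ,  0.   , -0.004]))
(129, 130, 79, 76) 444.4162292480469 -302.0573425292969 28.830183029174805
(541, 0, 99, 157) 709.5755615234375 -446.4779052734375 51.5772590637207
(279, 0, 56, 62) 573.0460205078125 -297.0254821777344 17.839740753173828
```

View pics/w1.png

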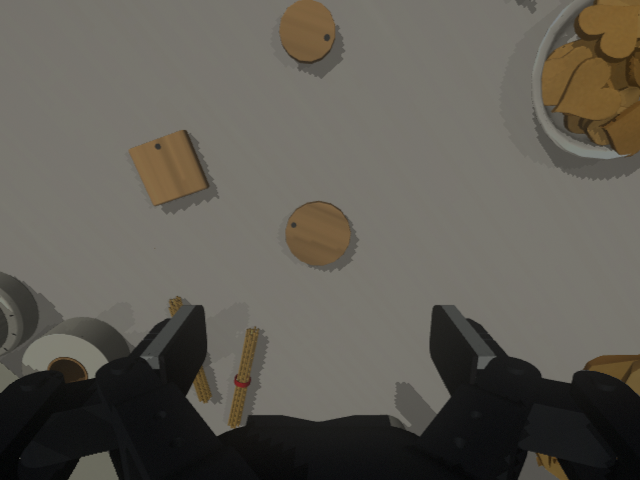

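The tag is the disc at (318,233), radius 24.1 mm, centred at (0.4950, -0.4035). Twigs and a roll lie clear of the fingers. Next I narrow the fingers and go down.

```bash
python3 -m pendant '[[0.0027,-0.0011,0.05,0,0,0,0.68],[0.0027,-0.0011,0.095,0,0,0,0.68],[0.0027,-0.0011,0.12,0,0,0,0.68],[0.0027,-0.0011,0.128,0,0,0,0.68],[0.0027,-0.0011,0.128,0,0,0,0.68]]'; python3 -m pendant '[[0,0,0.001,0,0,0,0.68],[0,0,0.002,0,0,0,0.68]]';python3 -m pendant '[[0,0,0.001,0,0,0,0.68],[0,0,0.002,0,0,0,0.68]]'; python3 -c "
from h import *
p,d=read_camera('wrist');cv2.imwrite('pics/w2.png',p[150:480,100:540])
print(delta([.495,-.4035,0],51))"
```

```text
clock: 1.55
tool_pos: [0.4943, -0.4039, 0.003]
eef_rot: [-179.9, 0.0, 50.7]
force: [0.8, -0.4, 0.7]
finger_gap: 0.0581
grip_force: 0.0
clock: 1.75
tool_pos: [0.496, -0.4043, 0.0031]
eef_rot: [179.8, 0.0, 50.7]
force: [0.1, -0.5, 0.7]
finger_gap: 0.058
grip_force: 0.0
clock: 1.95
tool_pos: [0.4957, -0.4035, 0.0001]
eef_rot: [179.9, 0.0, 50.8]
force: [0.2, 0.4, -0.4]
finger_gap: 0.0582
grip_force: 0.0
(array([-0.0005, -0.0003, -0.0003]), array([ 0.001,  0.   , -0.004]))
```

View pics/w2.png

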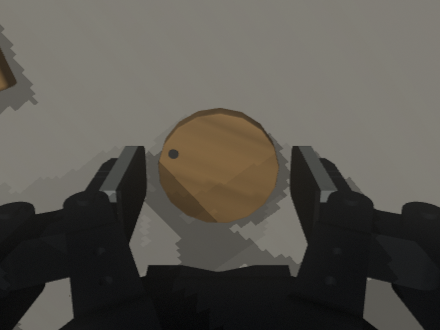

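The tag sits centred between the pads at (219,165). I'll go a little lower, then close.

```bash
python3 -m pendant '[[0,0,0.001,0,0,0,0.68],[0,0,0.0015,0,0,0,0.68]]';python3 -m pendant '[[0,0,0.001,0,0,0,0.68],[0,0,0.0015,0,0,0,0.68]]'; python3 -m pendant '[[0,0,0,0,0,0,0.45],[0,0,0,0,0,0,0.45],[0,0,0,0,0,0,0.45],[0,0,0,0,0,0,0.45],[0,0,0,0,0,0,0.45]]'
```

```text
clock: 2.2
tool_pos: [0.4953, -0.4031, -0.0022]
eef_rot: [180.0, 0.0, 50.8]
force: [-0.4, -0.0, -0.9]
finger_gap: 0.0579
grip_force: 0.0
clock: 2.4
tool_pos: [0.4952, -0.4031, -0.0039]
eef_rot: [-180.0, -0.0, 50.8]
force: [-0.1, -0.1, -0.7]
finger_gap: 0.0583
grip_force: 0.0
clock: 2.9
tool_pos: [0.4964, -0.4042, -0.0021]
eef_rot: [179.8, 0.0, 50.8]
force: [-0.3, 0.6, 21.8]
finger_gap: 0.045
grip_force: 68.5
```

```bash
python3 -m pendant '[[0,0,-0.003,0,0,0,0.4],[0,0,-0.006,0,0,0,0.4],[0,0,-0.03,0,0,0,0.4],[0,0,-0.06,0,0,0,0.4],[0,0,-0.06,0,0,0,0.4]]'; python3 -c "
from h import *
p,d=read_camera('wrist');cv2.imwrite('pics/w3.png',p[150:480,100:540])"
```

```text
clock: 3.4
tool_pos: [0.4968, -0.4046, 0.0597]
eef_rot: [179.7, 0.0, 50.8]
force: [0.1, 0.3, 0.2]
finger_gap: 0.045
grip_force: 61.3
```

View pics/w3.png

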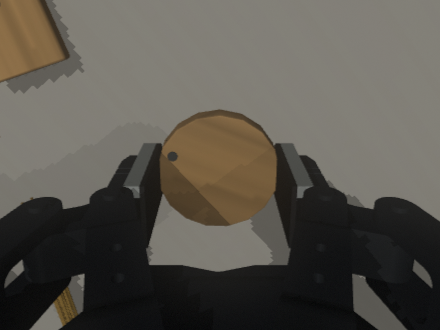

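The tag is held firmly, centred at crop (219,168) between the pads. I'll carry it to a viewing pose beside the jig.

```bash
python3 - <<'E'
from h import *
K,T=cam("wrist");p,d=read_camera("wrist");s=sense()
m=cv2.inRange(cv2.cvtColor(p,cv2.COLOR_BGR2HSV),(5,80,30),(20,255,255));m[:, :240]=0;m[:,400:]=0;m[:230]=0
c=max(cv2.findContours(m,cv2.RETR_EXTERNAL,cv2.CHAIN_APPROX_NONE)[0],key=cv2.contourArea)
w=onplane(K,T,c[:,0],s['tool_pos'][2]+.0105);(x,y),r=cv2.minEnclosingCircle(np.float32(w[:,:2]*1000))
M=R.from_euler('xyz',s['eef_rot'],degrees=True)
print(r,M.inv().apply(np.array([x/1e3,y/1e3,s['tool_pos'][2]])-s['tool_pos']))
print(delta([.575,.095,.17],127))
E
python3 -m pendant '[[0,0,-0.05,0,0,0,0.4],[0,0,-0.1,0,0,0,0.4],[0,0,-0.1,0,0,0,0.4]]'; python3 -c "
from h import *
print(delta([.575,.095,.17],127))"
```

```text
24.763181686401367 [-2.16901348e-04  1.72279540e-04  2.11361091e-07]
(array([ 0.4362, -0.2537, -0.1135]), array([ 1.000e-03,  1.000e-03, -1.331e+00]))
clock: 3.8
tool_pos: [0.4976, -0.4052, 0.1615]
eef_rot: [179.6, 0.0, 50.8]
force: [0.6, -0.9, -1.0]
finger_gap: 0.045
grip_force: 61.6
(array([ 0.4364, -0.2564, -0.0106]), array([ 0.006,  0.005, -1.331]))
```

```bash
python3 -m pendant '[[0.218,-0.128,-0.005,0,0,-0.66,0.4],[0.218,-0.128,-0.005,0,0,-0.66,0.4],[0.218,-0.128,-0.005,0,0,-0.66,0.4],[0.218,-0.128,-0.005,0,0,-0.66,0.4],[0.218,-0.128,-0.005,0,0,-0.66,0.4]]';  python3 -c "
from h import *
print(delta([.575,.095,.17],127))"
```

```text
clock: 4.3
tool_pos: [0.533, -0.1542, 0.1603]
eef_rot: [-179.9, -0.0, 88.9]
force: [1.1, -0.2, -0.0]
finger_gap: 0.0454
grip_force: 61.6
(array([ 0.25  ,  0.0371, -0.0097]), array([-0.001, -0.001, -0.665]))
```

```bash
python3 -m pendant '[[0.25,0.037,-0.01,0,0,-0.665,0.4],[0.25,0.037,-0.01,0,0,-0.665,0.4],[0.25,0.037,-0.01,0,0,-0.665,0.4],[0.25,0.037,-0.01,0,0,-0.665,0.4],[0.25,0.037,-0.01,0,0,-0.665,0.4]]';python3 -m pendant '[[0.004,0,0,0,0,0,0.4],[0.004,0,0,0,0,0,0.4]]';  python3 -c "
from h import *
print(sense()['tool_pos'],sense()['eef_rot']);np.save('T.npy',cam('wrist')[1])
p,d=read_camera('wrist');cv2.imwrite('pics/w4.png',p);np.save('w4.npy',d)"
```

```text
clock: 4.8
tool_pos: [0.5758, 0.092, 0.1701]
eef_rot: [-179.9, -0.0, 127.0]
force: [1.3, -0.6, -0.5]
finger_gap: 0.045
grip_force: 61.5
clock: 5.0
tool_pos: [0.5731, 0.0944, 0.17]
eef_rot: [-179.9, -0.1, 126.8]
force: [-0.5, 0.1, -0.1]
finger_gap: 0.0452
grip_force: 61.6
[0.57309698 0.09444392 0.16999386] [-1.79901762e+02 -5.09712189e-02  1.26810057e+02]
```

View pics/w4.png

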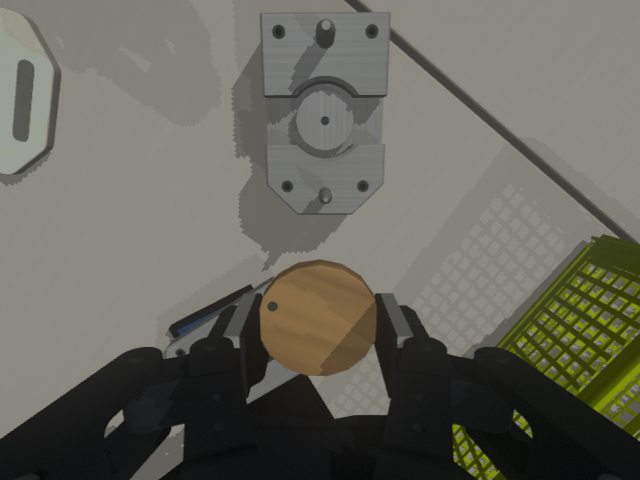

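The jig is clear: dark screw holes on its face at (278,31), (371,31), (287,186) and (363,187), the ejector centre mark at (325,121), and the dowels at (325,25) and (325,194).

```bash
python3 - <<'E'
from h import *
K,_=cam("wrist");T=np.load("T.npy");g=cv2.cvtColor(cv2.imread("pics/w4.png"),cv2.COLOR_BGR2GRAY).astype(float)
def dark(x,y,r=9):
    w=g[y-r:y+r+1,x-r:x+r+1];v=np.clip(w.min()+25-w,0,None);Y,X=np.mgrid[y-r:y+r+1,x-r:x+r+1];return [(v*X).sum()/v.sum(),(v*Y).sum()/v.sum()]
h=[dark(*q) for q in((278,31),(371,31),(287,186),(363,187))];P=onplane(K,T,h,.042)
E=onplane(K,T,dark(325,121,5),.033)[0]
a=(P[0]+P[1])/2;b=(P[2]+P[3])/2;yaw=np.degrees(np.arctan2(*(a-b)[1::-1]))
print(np.round(h,1).tolist(),"E",E,"yaw",yaw,np.degrees(np.arctan2(*(P[1]-P[0])[1::-1])),np.degrees(np.arctan2(*(P[3]-P[2])[1::-1])))
u=(a-b)/np.linalg.norm(a-b)
print("along",[(p-E)[:2]@u[:2] for p in P],"across",[np.cross(u[:2],(p-E)[:2]) for p in P])
# dowel tips: predicted
n=np.array([u[0],u[1],0])
print("tips px pred",proj(K,T,[np.r_[E[:2],.072]+.05*n,np.r_[E[:2],.072]-.05*n]).round(1))
print(delta([E[0],E[1],.12],yaw))
E
```

```text
[[278.2, 31.2], [371.5, 30.9], [286.8, 186.0], [362.4, 185.7]] E [0.52659266 0.16241308 0.033     ] yaw 126.971223344286 36.941167111277174 36.998758666621086
along [np.float64(0.05419896837764728), np.float64(0.05416745338563827), np.float64(-0.04496256241685361), np.float64(-0.04493657743576871)] across [array(0.03010106), array(-0.02997553), array(0.02709767), array(-0.02697214)]
tips px pred [[325.8  24.6]
 [325.4 199.3]]
(array([0.0833, 0.0041, 0.0502]), array([-0.002, -0.001, -0.005]))<stdin>:10: DeprecationWarning: Arrays of 2-dimensional vectors are deprecated. Use arrays of 3-dimensional vectors instead. (deprecated in NumPy 2.0)
```

```bash
python3 -m pendant '[[0.045,0.002,0,0,0,0,0.4],[0.0833,0.004,0.03,0,0,-0.003,0.4],[0.0833,0.004,0.07,0,0,-0.003,0.4],[0.0833,0.004,0.085,0,0,-0.003,0.4],[0.0833,0.004,0.085,0,0,-0.003,0.4]]'; python3 - <<'E'
from h import *
for i in range(4):
    print(delta([.5266,.1624,.07],127)); p,d=read_camera("wrist")
E
```

```text
clock: 5.55
tool_pos: [0.5257, 0.1606, 0.0838]
eef_rot: [-179.7, -0.1, 126.7]
force: [0.0, -1.7, -0.0]
finger_gap: 0.0449
grip_force: 61.6
(array([0.0009, 0.0019, 0.0138]), array([-0.004, -0.002, -0.005]))
(array([0.0013, 0.0008, 0.0152]), array([-0.002, -0.001, -0.005]))
(array([ 0.0016, -0.0001,  0.0162]), array([-0.001, -0.   , -0.005]))
(array([ 0.0017, -0.0007,  0.0168]), array([ 0.001,  0.   , -0.005]))
```

```bash
python3 -m pendant '[[0.0012,0,0.02,0,0,-0.003,0.4],[0.0012,0,0.035,0,0,-0.003,0.4],[0.0012,0,0.035,0,0,-0.003,0.4]]';python3 -m pendant '[[0,0,0.004,0,0,0,0.4],[0,0,0.008,0,0,0,0.4],[0,0,0.008,0,0,0,0.4]]'; python3 - <<'E'
from h import *
for i in range(3):
    print(delta([.5266,.1624,.034],127),sense()['force'][2]); p,d=read_camera("wrist")
E
```

```text
clock: 6.05
tool_pos: [0.5265, 0.1628, 0.0508]
eef_rot: [-180.0, -0.0, 127.0]
force: [-0.1, 0.3, -0.1]
finger_gap: 0.045
grip_force: 61.6
clock: 6.35
tool_pos: [0.527, 0.1633, 0.0434]
eef_rot: [180.0, 0.0, 127.0]
force: [-1.0, -0.5, -0.3]
finger_gap: 0.0449
grip_force: 61.6
(array([-0.0005, -0.0008,  0.0094]), array([0., 0., 0.])) -0.263025477364803
(array([-0.0005, -0.0008,  0.0095]), array([0., 0., 0.])) 0.0981366232880897
(array([-0.0005, -0.0008,  0.0095]), array([0., 0., 0.])) 0.08467146702219625
```

```bash
python3 -m pendant '[[-0.0005,-0.0008,0.003,0,0,0,0.4],[-0.0005,-0.0008,0.005,0,0,0,0.4],[-0.0005,-0.0008,0.005,0,0,0,0.4]]';python3 -m pendant '[[0,0,0.003,0,0,0,0.4],[0,0,0.0045,0,0,0,0.4],[0,0,0.0045,0,0,0,0.4]]'; python3 - <<'E'
from h import *
for i in range(3):
    print(delta([.5266,.1624,.034],127),sense()['force']); p,d=read_camera("wrist")
E
```

```text
clock: 6.8
tool_pos: [0.5262, 0.1623, 0.0378]
eef_rot: [-180.0, -0.0, 127.0]
force: [0.2, 0.4, -0.5]
finger_gap: 0.0451
grip_force: 61.6
clock: 7.1
tool_pos: [0.5262, 0.1624, 0.0333]
eef_rot: [-180.0, -0.0, 127.0]
force: [-0.1, -0.7, 0.5]
finger_gap: 0.0449
grip_force: 61.6
(array([-0.0002,  0.0003, -0.0007]), array([-0., -0.,  0.])) [-0.09906686 -0.68851357  0.49244378]
(array([-0.0002,  0.0003, -0.0005]), array([-0., -0.,  0.])) [-0.19699114 -0.90045694 -0.75435556]
(array([-0.0002,  0.0002, -0.0005]), array([-0., -0.,  0.])) [ 0.22246536  0.41451681 -0.15784715]
```

```bash
python3 -m pendant '[[0,0,0.0015,0,0,0,0.4],[0,0,0.0015,0,0,0,0.55],[0,0,0.0015,0,0,0,0.6],[0,0,0.0015,0,0,0,0.7],[0,0,0.0015,0,0,0,0.7]]';python3 -m pendant '[[0,0,-0.02,0,0,0,0.7],[0,0,-0.06,0,0,0,0.7],[-0.04,0,-0.11,0,0,0,1],[-0.08,0,-0.135,0,0,0,1],[-0.08,0,-0.135,0,0,0,1]]'; python3 - <<'E'
from h import *
p,d=read_camera("wrist")
np.save('T5.npy',cam('wrist')[1]);p,d=read_camera("wrist")
cv2.imwrite("pics/w5.png",p);cv2.imwrite("pics/w5c.png",cv2.resize(p[0:260,200:460],(600,600)))
E
```

```text
clock: 7.75
tool_pos: [0.5264, 0.1624, 0.0322]
eef_rot: [180.0, 0.0, 127.0]
force: [0.2, 0.9, 0.2]
finger_gap: 0.0596
grip_force: 0.0
clock: 8.25
tool_pos: [0.5786, 0.0964, 0.1711]
eef_rot: [179.7, 0.2, 126.9]
force: [0.4, 0.3, -0.3]
finger_gap: 0.0852
grip_force: 0.0
```

View pics/w5c.png

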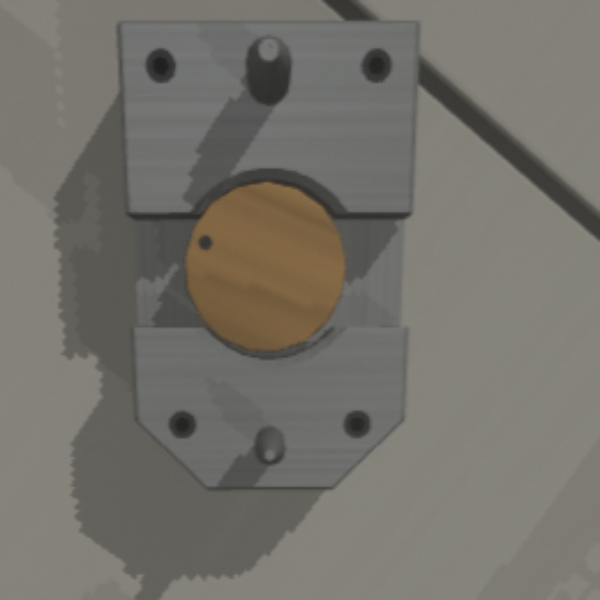

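The tag lies in the nest at crop (267,266), with an even chamfer all round. I'll check its circle and head for the stamp half.

```bash
python3 - <<'E'
from h import *
K,_=cam("wrist");T=np.load("T5.npy");p=cv2.imread("pics/w5.png")
m=cv2.inRange(cv2.cvtColor(p,cv2.COLOR_BGR2HSV),(5,80,30),(20,255,255))[:220,:450]
c=max(cv2.findContours(m,cv2.RETR_EXTERNAL,cv2.CHAIN_APPROX_NONE)[0],key=cv2.contourArea)
print(cv2.minEnclosingCircle(np.float32(onplane(K,T,c[:,0],.041)[:,:2]*1000)))
print(delta([.568,-.087,.19],71))
E
```

```text
((524.9901123046875, 162.15725708007812), 23.871034622192383)
(array([-0.1429, -0.1171, -0.0219]), array([0.003, 0.   , 0.976]))
```

```bash
python3 -m pendant '[[-0.143,-0.117,-0.022,0,0,0.976,1],[-0.143,-0.117,-0.022,0,0,0.976,1],[-0.143,-0.117,-0.022,0,0,0.976,1],[-0.143,-0.117,-0.022,0,0,0.976,1],[-0.143,-0.117,-0.022,0,0,0.976,1]]'; python3 -c "
from h import *
print(delta([.568,-.087,.19],71))"
```

```text
clock: 8.85
tool_pos: [0.566, -0.0888, 0.188]
eef_rot: [-179.9, 0.0, 83.5]
force: [0.9, 1.0, -0.0]
finger_gap: 0.0855
grip_force: 0.0
(array([ 0.002 ,  0.0018, -0.002 ]), array([-0.002,  0.001,  0.219]))
```

```bash
python3 -m pendant '[[0,0,0,0,0,0.11,1],[0,0,0,0,0,0.219,1],[0,0,0,0,0,0.219,1],[0,0,0,0,0,0.219,1]]'; python3 - <<'E'
from h import *
read_camera("wrist");np.save('T6.npy',cam('wrist')[1]);p,d=read_camera("wrist")
cv2.imwrite("pics/w6.png",p)
E
```

```text
clock: 9.25
tool_pos: [0.5664, -0.0851, 0.188]
eef_rot: [-179.9, 0.0, 71.7]
force: [0.4, 0.5, 0.5]
finger_gap: 0.0854
grip_force: 0.0
```

View pics/w6.png

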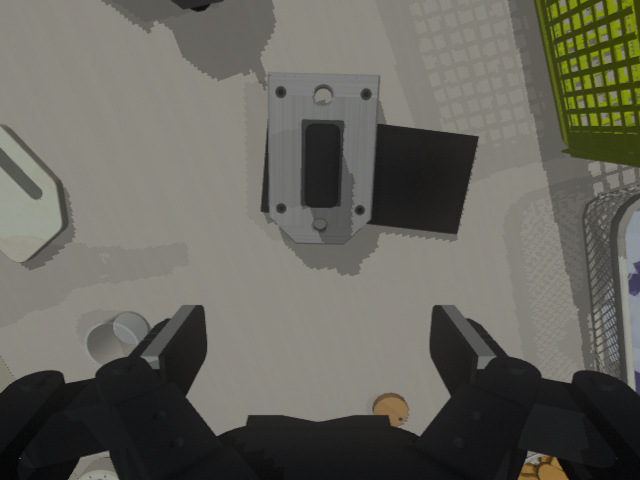

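The stamp half is on its pad. Its screws are at (281,92), (366,94), (281,208) and (360,210), and the grip is at (322,164).

```bash
python3 - <<'E'
from h import *
K,_=cam("wrist");T=np.load("T6.npy");g=cv2.cvtColor(cv2.imread("pics/w6.png"),cv2.COLOR_BGR2GRAY).astype(float)
def dark(x,y,r=7):
    w=g[y-r:y+r+1,x-r:x+r+1];v=np.clip(w.min()+25-w,0,None);Y,X=np.mgrid[y-r:y+r+1,x-r:x+r+1];return [(v*X).sum()/v.sum(),(v*Y).sum()/v.sum()]
h=[dark(*q) for q in((281,92),(366,94),(281,208),(360,210))]
P=onplane(K,T,h,.029);a=(P[0]+P[1])/2;b=(P[2]+P[3])/2;n=(a-b)/np.linalg.norm(a-b);yaw=np.degrees(np.arctan2(n[1],n[0]))
print(np.round(h,1).tolist(),np.linalg.norm(a-b),np.linalg.norm(P[0]-P[1]),np.linalg.norm(P[2]-P[3]),yaw,a-.054*n,b+.045*n)
c=a-.0542*n;hl=onplane(K,T,[(323,95),(320,225)],.029);print("hole mid",hl.mean(0),np.linalg.norm(hl[0]-hl[1]))
print("target",c,delta([c[0],c[1],.10],yaw))
E
```

```text
[[280.4, 91.6], [365.8, 93.8], [280.8, 207.6], [359.5, 209.8]] 0.08773616581584698 0.06390610506254495 0.06377491496883496 70.33102693676095 [ 0.58293774 -0.0403612   0.029     ] [ 0.58672898 -0.02975457  0.029     ]
hole mid [ 0.5838835 -0.0379595  0.029    ] 0.0996210376423121
target [ 0.58287042 -0.04054953  0.029     ] (array([0.0477, 0.0012, 0.0885]), array([-0.001,  0.   ,  0.023]))
```

```bash
python3 -m pendant '[[0.04,0.001,0.03,0,0,0.023,0.7],[0.0505,0.0012,0.07,0,0,0.023,0.7],[0.0505,0.0012,0.1,0,0,0.023,0.7],[0.0505,0.0012,0.1,0,0,0.023,0.7]]'; python3 - <<'E'
from h import *
for i in range(3):
    print(delta([.5839,-.0380,.037],70.33)); p,d=read_camera("wrist")
cv2.imwrite("pics/w7.png",p)
E
```

```text
clock: 9.75
tool_pos: [0.5817, -0.0376, 0.0855]
eef_rot: [-179.6, 0.1, 70.3]
force: [-0.1, -0.1, 0.6]
finger_gap: 0.0599
grip_force: 0.0
(array([0.0004, 0.0026, 0.0485]), array([-0.006,  0.001, -0.   ]))
(array([0.0004, 0.001 , 0.0508]), array([-0.004,  0.001, -0.001]))
(array([ 0.0004, -0.0004,  0.0523]), array([-0.001,  0.   , -0.002]))
```

View pics/w7.png

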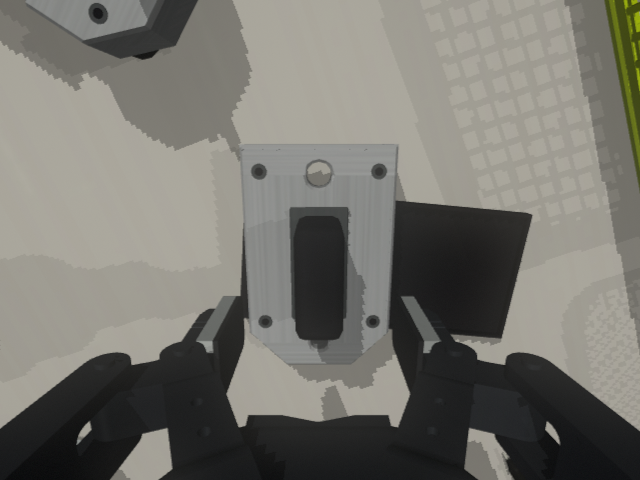

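The open fingers straddle the grip, which is at (320,280), with the plate squared to the tool. Next I go down and grip.

```bash
python3 -m pendant '[[0.0004,0,0.025,0,0,0,0.7],[0.0004,0,0.045,0,0,0,0.7],[0.0004,0,0.051,0,0,0,0.7],[0.0004,0,0.051,0,0,0,0.7]]';python3 -m pendant '[[0,0,0,0,0,0,0.2],[0,0,0,0,0,0,0.15],[0,0,0,0,0,0,0.15],[0,0,0,0,0,0,0.15],[0,0,0,0,0,0,0.15]]'; python3 - <<'E'
from h import *
for i in range(2):
    print(delta([.5839,-.0380,.037],70.33)); p,d=read_camera("wrist")
E
```

```text
clock: 10.3
tool_pos: [0.5849, -0.0385, 0.0389]
eef_rot: [180.0, -0.0, 70.2]
force: [0.2, -0.1, 0.8]
finger_gap: 0.0597
grip_force: 0.0
clock: 10.8
tool_pos: [0.5852, -0.0383, 0.0393]
eef_rot: [179.9, -0.0, 70.2]
force: [-2.4, 0.1, 10.5]
finger_gap: 0.023
grip_force: 58.8
(array([-0.0002, -0.0013,  0.0023]), array([ 0.002, -0.   , -0.003]))
(array([-0.0002, -0.0013,  0.0024]), array([ 0.002, -0.   , -0.003]))
```

```bash
python3 -m pendant '[[0,0,-0.01,0,0,0,0.15],[0,0,-0.04,0,0,0,0.15],[0,0,-0.09,0,0,0,0.15],[0,0,-0.11,0,0,0,0.15],[0,0,-0.11,0,0,0,0.15]]'; python3 - <<'E'
from h import *
for i in range(3):p,d=read_camera("wrist")
s=sense();print(s['tool_pos'],s['eef_rot'],s['force'],s['torque'],s['grip_force'])
cv2.imwrite("pics/w8.png",p)
print(delta([.5266,.1624,.15],127))
E
```

```text
clock: 11.4
tool_pos: [0.5864, -0.0384, 0.152]
eef_rot: [179.7, -0.1, 70.2]
force: [0.4, -0.2, -4.7]
finger_gap: 0.0231
grip_force: 60.3
[ 0.58371936 -0.03813796  0.14737146] [-1.79926649e+02  1.69646551e-02  7.01746791e+01] [-0.80348879  0.28663278 -3.86856336] [-0.00630345  0.00417615  0.01225998] 60.3561794757843
(array([ 0.1693, -0.1218, -0.0025]), array([-0.001, -0.   , -0.992]))
```

View pics/w8.png

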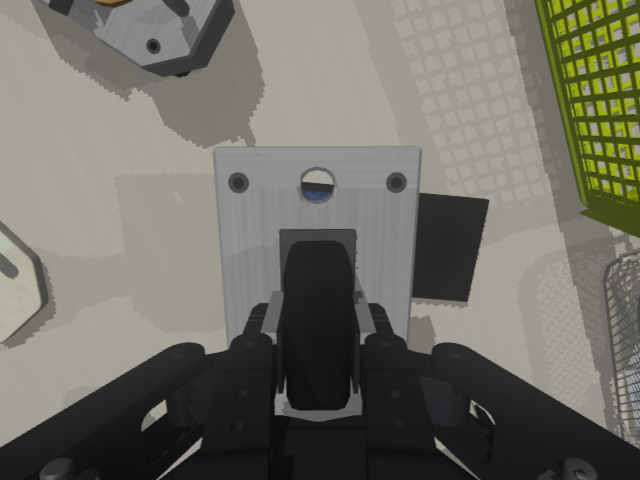

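The stamp half hangs level in the grip. Its screws are at (238,182) and (397,182), and the thick hole is at (318,184).

```bash
python3 - <<'E'
from h import *
i=camera_info("wrist");K,T=i['camera_matrix'],i['tool_from_camera']
for z in(.008,.010): print(z,onplane(K,T,[(238,182),(397,182),(318,184),(214.5,148),(421,148)],z).round(4).tolist())
E
```

```text
0.008 [[0.0517, -0.0328, 0.008], [0.0517, 0.0303, 0.008], [0.0509, -0.0011, 0.008], [0.0648, -0.0412, 0.008], [0.0647, 0.0388, 0.008]]
0.01 [[0.0515, -0.0332, 0.01], [0.0515, 0.0307, 0.01], [0.0507, -0.0011, 0.01], [0.0647, -0.0417, 0.01], [0.0647, 0.0394, 0.01]]
```

```bash
python3 -m pendant '[[0.17,-0.122,-0.003,0,0,-0.992,0.15],[0.17,-0.122,-0.003,0,0,-0.992,0.15],[0.17,-0.122,-0.003,0,0,-0.992,0.15],[0.17,-0.122,-0.003,0,0,-0.992,0.15],[0.17,-0.122,-0.003,0,0,-0.992,0.15]]'; python3 -c "
from h import *
print(delta([.5266,.1624,.15],127))"
```

```text
clock: 12.05
tool_pos: [0.5246, 0.167, 0.1495]
eef_rot: [-179.8, -0.1, 113.7]
force: [0.9, -1.7, -4.9]
finger_gap: 0.023
grip_force: 60.3
(array([-0.005 , -0.    , -0.0005]), array([-0.003, -0.002, -0.233]))
```

```bash
python3 -m pendant '[[-0.005,0.0005,0,0,0,-0.12,0.15],[-0.005,0.0005,0,0,0,-0.233,0.15],[-0.005,0.0005,0,0,0,-0.233,0.15],[-0.005,0.0005,0,0,0,-0.233,0.15]]'; python3 -m pendant '[[0,0,0.01,0,0,0,0.15],[0,0,0.03,0,0,0,0.15],[0,0,0.04,0,0,0,0.15],[0,0,0.04,0,0,0,0.15]]'; python3 - <<'E'
from h import *
for i in range(6):
    p,d=read_camera("wrist")
    if i>2: print(delta([.5266,.1624,.10],127),sense()['eef_rot'])
cv2.imwrite("pics/w9.png",p)
E
```

```text
clock: 12.45
tool_pos: [0.5291, 0.1585, 0.15]
eef_rot: [-179.9, -0.0, 126.3]
force: [-0.5, -0.0, -4.2]
finger_gap: 0.023
grip_force: 60.3
clock: 12.85
tool_pos: [0.5286, 0.1583, 0.1093]
eef_rot: [-179.8, -0.1, 126.4]
force: [-1.1, 1.0, -4.8]
finger_gap: 0.0228
grip_force: 60.2
(array([ 0.0051, -0.0008,  0.0116]), array([ 0.001,  0.   , -0.009])) [1.79956445e+02 1.77929380e-02 1.26477709e+02]
(array([ 0.0051, -0.0008,  0.0117]), array([ 0.001,  0.   , -0.009])) [1.79946428e+02 2.31979888e-02 1.26482195e+02]
(array([ 0.0051, -0.0008,  0.0118]), array([ 0.001,  0.   , -0.009])) [1.79939840e+02 2.16687476e-02 1.26483961e+02]
```

View pics/w9.png

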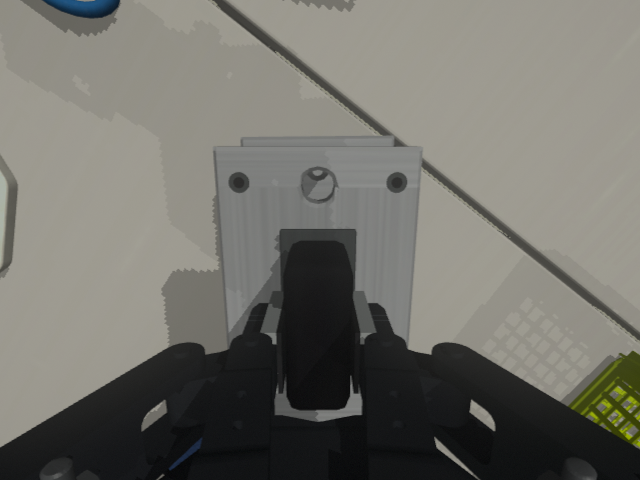

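The stamp is over the jig, and the thick dowel's tip shows at (318,172) inside the hole at (318,184). So it needs to go about 5 mm forward along tool x with nothing sideways, which agrees with the computed shift.

```bash
python3 -m pendant '[[0.0051,0,0,0,0,-0.009,0.15],[0.0051,0,0.0,0,0,-0.009,0.15],[0.0051,0,0.008,0,0,-0.009,0.15],[0.0051,0,0.016,0,0,-0.009,0.15],[0.0051,0,0.016,0,0,-0.009,0.15]]';python3 -m pendant '[[0,0,0.002,0,0,0,0.15],[0,0,0.004,0,0,0,0.15],[0,0,0.006,0,0,0,0.15],[0,0,0.006,0,0,0,0.15]]'; python3 - <<'E'
from h import *
for i in range(4): p,d=read_camera("wrist")
s=sense();print(delta([.5266,.1624,.09],127),s['force'],s['torque'],s['grip_force'])
E
```

```text
clock: 13.65
tool_pos: [0.5259, 0.1626, 0.0937]
eef_rot: [-179.9, -0.0, 127.0]
force: [-0.0, 0.3, -4.1]
finger_gap: 0.0232
grip_force: 60.2
clock: 14.05
tool_pos: [0.5267, 0.1627, 0.0889]
eef_rot: [-180.0, -0.0, 127.0]
force: [-0.8, 0.2, -4.2]
finger_gap: 0.0232
grip_force: 60.2
(array([-0.0002, -0.0005, -0.0007]), array([0., 0., 0.])) [ 0.06608986  0.41566355 -4.11210234] [-0.03338182 -0.02066652 -0.00692568] 60.228638648986816
```

```bash
for i in 1 2 3; do python3 -m pendant '[[0,0,0.0015,0,0,0,0.15],[0,0,0.003,0,0,0,0.15],[0,0,0.003,0,0,0,0.15]]' | egrep 'pos|rot|force:'; done
```

```text
tool_pos: [0.5267, 0.1628, 0.0859]
eef_rot: [-180.0, -0.0, 127.0]
force: [0.3, -0.0, -5.0]
grip_force: 60.2
tool_pos: [0.5268, 0.1628, 0.0829]
eef_rot: [-180.0, -0.0, 127.0]
force: [1.1, -0.4, -4.8]
grip_force: 60.4
tool_pos: [0.5268, 0.1628, 0.08]
eef_rot: [180.0, -0.0, 127.0]
force: [0.7, -0.2, -4.6]
grip_force: 60.4
```

```bash
for i in 1 2 3 4; do python3 -m pendant '[[0,0,0.0015,0,0,0,0.15],[0,0,0.003,0,0,0,0.15],[0,0,0.003,0,0,0,0.15]]' | egrep 'pos|rot|force:'; done
```

```text
tool_pos: [0.5268, 0.1628, 0.077]
eef_rot: [180.0, 0.0, 127.0]
force: [1.2, 0.1, -5.0]
grip_force: 60.4
tool_pos: [0.5268, 0.1628, 0.074]
eef_rot: [180.0, 0.0, 127.0]
force: [1.4, -0.0, -4.4]
grip_force: 60.4
tool_pos: [0.5269, 0.1628, 0.0712]
eef_rot: [180.0, 0.0, 127.0]
force: [0.8, 0.0, 2.9]
grip_force: 61.5
tool_pos: [0.5269, 0.1628, 0.0681]
eef_rot: [180.0, 0.0, 127.0]
force: [-0.4, -0.5, 5.4]
grip_force: 61.9
```

```bash
for i in 1 2 3; do python3 -m pendant '[[0,0,0.0005,0,0,0,0.15],[0,0,0.001,0,0,0,0.15],[0,0,0.001,0,0,0,0.15]]' | egrep 'pos|rot|force:'; done
```

```text
tool_pos: [0.5269, 0.1628, 0.0675]
eef_rot: [180.0, 0.0, 127.0]
force: [-3.0, -1.3, 11.5]
grip_force: 62.4
tool_pos: [0.5268, 0.1628, 0.0674]
eef_rot: [180.0, 0.0, 127.0]
force: [-9.2, -3.4, 31.8]
grip_force: 65.1
tool_pos: [0.5268, 0.1628, 0.0673]
eef_rot: [179.9, 0.0, 127.0]
force: [-14.2, -5.4, 52.0]
grip_force: 68.1
```

```bash
python3 - <<'E'
from h import *
i=camera_info("wrist");K,T=i['camera_matrix'],i['tool_from_camera']
D=[]
for _ in range(4): p,d=read_camera("wrist");D.append(d)
d=np.median(D,0)
V,U=np.mgrid[:480,:640];X=np.stack([(U-K[0,2])/K[0,0]*d,(V-K[1,2])/K[1,1]*d,d],-1)@T[:3,:3].T+T[:3,3]
z=X[...,2]*1000
print(z[150:202:4,290:350:4].round(0).astype(int))
pl=np.r_[z[165:200,255:290].ravel(),z[165:200,345:380].ravel()];print("plate",np.median(pl),pl.std())
s=sense();print(s['tool_pos'],s['force'],s['clock'])
E
```

```text
[[ 11  11  11  11  11  11  11  11  11  12  12  12  11  12  11]
 [ 12  11  11  12  11  11  11  11  12  12  11  11  11  11  12]
 [ 11  11  11  11  12  11  10  12  11  11  12  11  11  11  11]
 [ 12  11  11  11  11  12  11  11  11  11  12  11  12  11  11]
 [ 11  11  11  11  12  11  11  12  11  11  11  12  11  11  11]
 [ 12  12  11  11  12  12  12  25  13  12  11  11  11  11  11]
 [ 11  11  11  11  13  26  17  11  15  21  12  11  12  11  12]
 [ 11  12  11  12  25   7   4   3   3   5 -61  12  12  11  11]
 [ 11  12  12  25   8   3   0  -1   0   1   5  12  11  12  11]
 [ 12  12  13  26   4   0  -2  -4  -3  -1   2  14  11  11  11]
 [ 11  11  12  19   3  -1  -5  -5  -5  -4   1  12  10  11  11]
 [ 11  11  12  13   3  -2  -5  -5  -5  -4   0  12  12  12  11]
 [ 10  11  12  12   4  -1  -5  -5  -5  -3   3  11  10  11  11]]
plate 11.2301319892055 0.35149326370356376
[0.5268454  0.16279084 0.06730348] [-14.50394398  -4.10991047  52.34952889] 17.45
```

The dowel stands 16 mm above the plate and the plate's top is 14 mm above the face, so the halves meet. I'll ease the push slightly and hand in.

```bash
python3 -m pendant '[[0,0,-0.0008,0,0,0,0.15],[0,0,-0.0008,0,0,0,0.15],[0,0,-0.0008,0,0,0,0.15]]'; python3 -c "
from plant import *
print(sign_off())"
```

```text
clock: 17.75
tool_pos: [0.5268, 0.1628, 0.0673]
eef_rot: [180.0, 0.0, 127.0]
force: [-10.0, -3.8, 35.6]
finger_gap: 0.0229
grip_force: 65.9
the job is handed in; nothing more can be done
None
```

The larger round tag is seated in the nest and the stamp half is on both dowels, held shut with about 36 N; I handed the job in at 17.75 s and no verdict came back.

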